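Assemble a tiered wooden box on the wire drying tray

TASK

Build up the tiered wooden box in the middle of the wire drying tray, one piece at a time from the bottom: first the deep box without partitions, on it the tray with two compartments, on that the tray with six compartments, and last the lid with its handle up. Lower each piece until it is fully seated on the one below (do not drop or knock it), let go of the finished box, and leave the jar and the sanding block alone.

Things in the scene. Friction and masses are not known exactly. Their poses are not given: they have to be found in the camera images.
- bottom_box: brown wood, 104 mm long (x) by 58 mm wide (y), half-turn symmetric; the deepest tier, 50 mm high, an open box with NO partition. Walls 7 mm, floor 6 mm, opening 90 x 44 mm; flat underside, no foot. Plain outer sides from bottom to rim: grip across the 58 mm width. Origin: centre of underside; z up. Loose, 0.11 to 0.23 kg.
- two_part_tray: brown wood, 104 mm long (x) by 58 mm wide (y), half-turn symmetric; open tray, ONE partition across (two compartments), 37 mm high. Foot 80 x 34 x 5 mm drops into the tier below, 5 mm play each side. 58 mm body from 5 to 37 mm above origin, opening 90 x 44, partition 9 mm below rim. Seated, origin 45 mm above the bottom box's. Origin: centre of underside of foot; z up. Loose, 0.09 to 0.19 kg.
- six_part_tray: brown wood, 104 mm long (x) by 58 mm wide (y), half-turn symmetric; shallow open tray, SIX compartments (3 by 2), 29 mm high. Foot 80 x 34 x 5 mm drops into the tier below, 5 mm play each side. 58 mm body from 5 to 29 mm above origin, opening 90 x 44, partitions 9 mm below rim. Seated, origin 32 mm above the two-part tray's. Origin: centre of underside of foot; z up. Loose, 0.07 to 0.16 kg.
- lid: brown wood, 104 mm long (x) by 58 mm wide (y), half-turn symmetric; flat board with a bar handle. Foot 80 x 34 x 5 mm drops into the tier below, 5 mm play each side. Board 5 to 14 mm above origin; handle centred, 44 (x) x 14 (y) mm, 14 to 34 mm above origin: grip across the 14 mm. Seated, origin 24 mm above the six-part tray's. Origin: centre of underside of foot; z up. Loose, 0.06 to 0.13 kg.
- wire_tray: the target: a small low drying tray of dark welded steel wire mesh, 130 mm (x) by 100 mm (y), its top 12 mm above the table; things stand on the mesh as on a flat plate. Fixed. Origin: centre of its underside, on the table; z up, x along its length.
- sanding_board: a plain pale plywood board of the same size, 130 x 100 x 12 mm, NOT the target. Fixed, stays empty. Origin: centre of its underside.
- varnish_jar: a closed amber glass jar with metal cap, 64 mm across, 85 mm high, standing at one side; not part of the job. Origin: centre of its underside.
- sanding_block: a cork sanding block on a black rubber sole, 90 x 50 x 28 mm, lying at one side; not part of the job. Origin: centre of its underside.

How it is judged (in metres and radians):
On the way, in this order (a step that is already met when the one before it is completed fails the run):
1. the bottom box stands in the middle of the wire tray (horizontal distance between bottom_box and wire_tray below 0.015 m and z of bottom_box in the frame of wire_tray between 0.008 and 0.016 m and angle between bottom_box's own z axis and vertical below 0.1 rad), for 0.2 s.
2. the two-compartment tray is seated on the bottom box (all of step 1 and horizontal distance between two_part_tray and bottom_box below 0.009 m and z of two_part_tray in the frame of bottom_box between 0.042 and 0.048 m and angle between the x axis of two_part_tray and the x axis of bottom_box, either way round below 0.17 rad and angle between two_part_tray's own z axis and vertical below 0.1 rad), for 0.2 s.
3. the six-compartment tray is seated on the two-compartment tray (all of step 2 and horizontal distance between six_part_tray and two_part_tray below 0.009 m and z of six_part_tray in the frame of two_part_tray between 0.029 and 0.035 m and angle between the x axis of six_part_tray and the x axis of two_part_tray, either way round below 0.17 rad and angle between six_part_tray's own z axis and vertical below 0.1 rad), for 0.2 s.
4. the lid is seated on the six-compartment tray, handle up (all of step 3 and horizontal distance between lid and six_part_tray below 0.009 m and z of lid in the frame of six_part_tray between 0.021 and 0.027 m and angle between the x axis of lid and the x axis of six_part_tray, either way round below 0.17 rad and angle between lid's own z axis and vertical below 0.1 rad), for 0.2 s.
At the end, for the whole second after the job is handed in: Bottom box upright on the wire tray, centre within 15 mm of the tray's; on it in turn the two-compartment tray, six-compartment tray and lid (handle up), each within 3 mm of seated height, 9 mm of centre and 0.17 rad in line, either way round; all released and at rest (all of step 4 and linear speed of each of bottom_box, two_part_tray, six_part_tray, lid below 0.02 m/s); the robot touches nothing.
It fails at once if the jar or the sanding block is moved more than 25 mm (distance of any of varnish_jar, sanding_block from where it was at the start of the episode above 0.025 m).
It fails at once if a piece of the box is dropped or knocked (faster than 0.7 m/s while not held) ((linear speed of bottom_box above 0.7 m/s and contact force between the fingers and bottom_box below 0.1 N) or (linear speed of two_part_tray above 0.7 m/s and contact force between the fingers and two_part_tray below 0.1 N) or (linear speed of six_part_tray above 0.7 m/s and contact force between the fingers and six_part_tray below 0.1 N) or (linear speed of lid above 0.7 m/s and contact force between the fingers and lid below 0.1 N)).
It also fails if it takes over 115 s, if anything falls off the work surface, if the arm or the gripper's body presses on something with over 40 N, if the wrist force passes 120 N, or if a joint passes its speed limit or range.

ROBOT

A 6-joint arm with a two-finger parallel gripper is mounted at the origin on the work surface. World frame = base frame: x ahead of the robot, y to its left, z up, the work surface at z = 0. Lengths are in mm, angles in degrees, forces in N, time in s.
With the tool pointing down it reaches from about 350 to 875 mm from the base axis. Payload 15.5 kg.
Tool frame: the origin (TCP) lies between the finger pads; the fingertips stand 25 mm ahead of it and the grasp point (between the pads) lies 6 mm ahead of it (bot.tips_ahead is the distance from the TCP to the fingertips, in mm); z points along the fingers, y is the line along which they close (so a half turn about z gives the same grasp; the last joint's range is limited). The gripper opens to 85 mm and grips with 20 to 120 N. Pads are 22 mm wide; open, the fingers measure 114 mm over their backs; the gripper's body (76 mm by 85 mm) begins 54 mm behind the grasp point. The pads swing forward as they close: fully open they stand 13 mm farther back than shut.
Start: joints at [70.273, 28.281, 77.091, -0, 74.628, -5.472], TCP at [153.896, 605.758, 256.277] pointing down, gripper open.
Joint ranges: [-166.48, 166.48], [-47.26, 123.95], [12.59, 153.08], [-70.14, 250.14], [6.76, 159.57], [-176.63, 176.63]. Speed limits (degrees/s): [108.29, 108.29, 147.25, 172.46, 172.46, 172.46].

INTERFACE

Orientations are given as a 3x3 rotation matrix whose columns are the frame's x, y, z axes.
In Python, from bench import bot gives the robot as it stands.
- The arm moves only by the shell command python3 -m creep 'ROWS' [FORCE]. ROWS is a JSON object of lists of equal length, an entry for each row: "jaw": the finger opening in mm, from 0 to 85.4; "linear": the shift along the tool's x, y, z in mm, a list of three; "rot": the turn, a rotation vector about the tool's x, y, z in degrees, a list of three. In form: {"jaw": [jaw, ...], "linear": [[x, y, z], ...], "rot": [[rx, ry, rz], ...]}. A call has 1 to 10 rows; each row shifts and turns the commanded pose from where the row before left it, along the tool's axes as they then stand; what a row does not reach is not made up. A row lasts 1/8 s, in which the tool goes at most 62.5 mm and 10.7 degrees, less where a joint would pass 70% of its speed; a pose out of reach is approached as far as the arm can. A call is refused whole if a number of a shift passes 62.5 or a number of a turn 10.7, either way. A call with a gripper value outside its range is refused whole. The fingers move at their own pace and stop on an object; FORCE is the grip in N (left out, the last holds). Time passes only in rows, so rows that do not move let the fingers close. It gives the time, the measured TCP pose, the force, the opening and the grip force at its end, in the units of the state.
- bot.sense(): the state, without advancing time (a new reading comes with each control period).
- bot.capture(name): name is "scene" or "side" or "wrist"; returns a dict with "color" (420x560x3 uint8, blue, green, red), "K" (3x3 intrinsics, pixels), "R" (3x3) and "t" (3): a world point X has camera coordinates R X + t. Camera axes: x right, y down, z forward; pixel columns grow to the right and rows downward; lengths in mm; the calibration is good to about 2 mm. A picture is of the moment at which its call begins. There is no depth.
- bot.close_job(): hands the job in; it is judged then, once.
Trained networks look in the newest picture that a camera, given by its name, has taken for a name from the list of things; names that differ only in an ending like _2 or _b are one class to them, and where a whole thing is asked for, a point or a joint stands for the part that bears it (a point fixed in the world has none). Each returns a list of dicts, best first, with "p" (0 to 1); they miss things now and then, are a little off and sometimes report something else, mostly with a low value. They report only what shows in the picture. A call takes as long as a camera call.
- bot.boxes_of(camera, label): "bbox" ([left, top, right, bottom] in pixels, round what is visible of it).
- bot.spot_point(camera, label): "at" ([column, row] in pixels: a listed point, or the origin of a listed thing).
The state is a dict: "t": time; "joint_pos": joint angles; "qvel": joint speeds; "joint_torque": joint torques, N m; "tool_pos": TCP position; "eef_rot": TCP orientation; "wrist_force": force on the tool from outside, world axes, zero at the start; "wrist_torque": the same for the moment, N m; "opening": finger opening in mm; "grasp_force": force on a finger pad.
Only numpy, scipy, OpenCV 4.12 (cv2) and the standard library are available. Lean on these libraries where they do the work, as an engineer would, in place of code of your own. Each camera call takes 0.05 s, during which the arm holds its last target. There are 200 camera calls.

## Working session

There is one attempt and no reset: what is moved stays moved. The work goes in short steps, Python scripts to look and compute and a shell command to move; the robot and the scene stay as the last step left them, time stands still between calls to the robot, and variables do not carry over. Pictures are saved under pics/ and viewed, at most 14 in all, crops included, and the job is handed in when it is done.

```bash
ls; mkdir -p pics; cat > h.py <<'E'
import numpy as np, cv2
from bench import bot
def ray(c,px,z):
    d=c["R"].T@np.linalg.inv(c["K"])@np.array([px[0],px[1],1.]); o=-c["R"].T@c["t"]
    return o+d*(z-o[2])/d[2]
def proj(c,X):
    p=c["K"]@(c["R"]@np.array(X,float)+c["t"]); return p[:2]/p[2]
E
python3 - <<'E'
from h import *
hs=dict(bottom_box=0,two_part_tray=0,six_part_tray=0,lid=0,wire_tray=0,sanding_board=0,varnish_jar=0,sanding_block=0)
for cam in ["scene","side"]:
    c=bot.capture(cam); cv2.imwrite(f"pics/{cam}0.png",c["color"])
    print(cam,-c["R"].T@c["t"])
    for n in hs:
        for r in bot.spot_point(cam,n)[:2]: print(n,np.round(r["p"],2),np.round(r["at"]),np.round(ray(c,r["at"],hs[n])))
s=bot.sense(); print({k:np.round(s[k],2) for k in ["t","tool_pos","eef_rot","opening","wrist_force"]})
E
```

```text
pics
scene [1023.47362628  666.04201711  661.45287229]
two_part_tray 0.9 [202. 200.] [ 649. -205.    0.]
two_part_tray 0.39 [254. 248.] [637.  22.   0.]
six_part_tray 0.76 [380. 274.] [460. 239.   0.]
lid 0.87 [263. 171.] [ 442. -240.    0.]
lid 0.46 [416. 332.] [510. 383.   0.]
wire_tray 0.86 [325. 216.] [427.  17.   0.]
sanding_board 0.67 [309. 302.] [630. 217.   0.]
sanding_board 0.61 [380. 273.] [456. 236.   0.]
varnish_jar 0.78 [209. 158.] [ 535. -389.    0.]
varnish_jar 0.74 [202. 201.] [ 652. -201.    0.]
sanding_block 0.81 [416. 333.] [513. 385.  -0.]
side [  79.08436398 -804.13825075  881.19663482]
bottom_box 0.7 [297. 204.] [637.  25.   0.]
bottom_box 0.33 [234. 232.] [435.  14.   0.]
two_part_tray 0.62 [349. 262.] [ 631. -224.    0.]
six_part_tray 0.72 [206. 181.] [459. 245.   0.]
lid 0.9 [282. 293.] [ 440. -222.    0.]
wire_tray 0.68 [234. 234.] [432.   7.   0.]
sanding_board 0.86 [260. 167.] [629. 224.   0.]
varnish_jar 0.73 [362. 329.] [ 540. -394.    0.]
sanding_block 0.68 [204. 153.] [509. 379.   0.]
{'t': np.float64(0.9), 'tool_pos': array([153.88, 605.76, 256.28]), 'eef_rot': array([[-0.97,  0.25, -0.  ],
       [ 0.25,  0.97, -0.  ],
       [ 0.  , -0.  , -1.  ]]), 'opening': np.float64(85.33), 'wrist_force': array([-1.19,  0.01, -0.22])}
```

View pics/scene0.png

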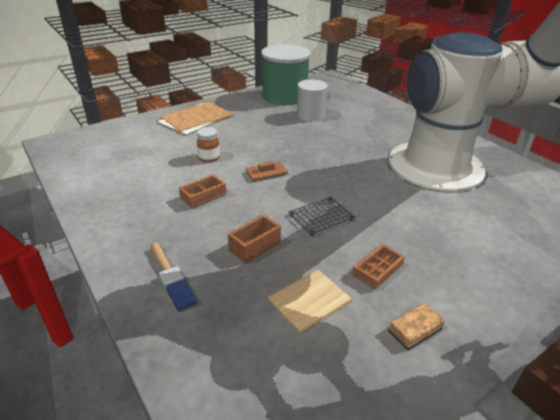

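View pics/side0.png

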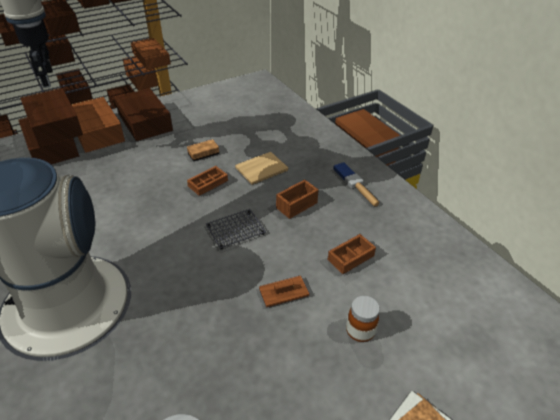

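The scene view shows the bottom box at (254,238), two-part tray (202,190), six-part tray (380,266), lid (267,171), wire tray (321,215), jar (208,145) and sanding block (416,325). The side view agrees, with the bottom box at (297,199), two-part tray (351,254), six-part tray (208,180), lid (284,291) and wire tray (236,229). Next I fit silhouettes in both views.

```bash
cat >> h.py <<'E'
from scipy.optimize import minimize
def hullpts(x,y,a,L,W,z0,z1):
    c,s=np.cos(a),np.sin(a)
    return [(x+c*u-s*v,y+s*u+c*v,z) for u in(-L/2,L/2) for v in(-W/2,W/2) for z in(z0,z1)]
def brown(img):
    h=cv2.cvtColor(img,cv2.COLOR_BGR2HSV)
    return (((h[...,0]<18)|(h[...,0]>172))&(h[...,1]>85)).astype(np.uint8)
def dark(img):
    return (cv2.morphologyEx(img.max(2),cv2.MORPH_CLOSE,np.ones((1,1)))<72).astype(np.uint8)
def seg(c,px,f=brown,close=3,win=50):
    m=cv2.morphologyEx(f(c["color"]),cv2.MORPH_CLOSE,np.ones((close,close)))
    n,lab,st,ce=cv2.connectedComponentsWithStats(m)
    best=max((i for i in range(1,n) if np.hypot(*(ce[i]-px))<win and st[i,4]>60),key=lambda i:st[i,4]-8*np.hypot(*(ce[i]-px)))
    pts=cv2.findNonZero((lab==best).astype(np.uint8)); return cv2.convexHull(pts)
def fit(views,L,W,boxes,x0,a0s=np.radians(range(0,180,20))):
    # views: list of (cam, hull); boxes: list of (L,W,z0,z1)
    S=6
    def cost(p):
        t=0
        for c,h in views:
            q=np.array([proj(c,X) for b in boxes for X in hullpts(p[0],p[1],p[2]/40,*b)])
            q=cv2.convexHull(q.astype(np.float32))
            hh=h.astype(np.float32)
            i=cv2.intersectConvexConvex(q,hh)[0]; A=cv2.contourArea(q);B=cv2.contourArea(hh)
            t+=1-i/(A+B-i)
        return t
    best=min((minimize(cost,[x0[0],x0[1],a*40],method="Nelder-Mead",options=dict(initial_simplex=[[x0[0],x0[1],a*40],[x0[0]+15,x0[1],a*40],[x0[0],x0[1]+15,a*40],[x0[0],x0[1],a*40+8]])) for a in a0s),key=lambda r:r.fun)
    return best.x[0],best.x[1],np.degrees(best.x[2]/40)%180,best.fun
M=dict(bottom_box=[(104,58,0,50)],two_part_tray=[(104,58,5,37),(80,34,0,5)],six_part_tray=[(104,58,5,29),(80,34,0,5)],
 lid=[(104,58,5,14),(80,34,0,5),(44,14,14,34)],wire_tray=[(130,100,0,12)])
E
python3 - <<'E'
from h import *
P=dict(bottom_box=((254,238),(297,199),(637,22)),two_part_tray=((202,190),(351,254),(640,-215)),six_part_tray=((380,266),(208,180),(460,240)),lid=((267,171),(284,291),(441,-230)),wire_tray=((321,215),(236,229),(430,12)))
sc=bot.capture("scene");sd=bot.capture("side")
for n,(a,b,x0) in P.items():
    f=dark if n=="wire_tray" else brown; k=7 if n=="wire_tray" else 3
    V=[(sc,seg(sc,a,f,k)),(sd,seg(sd,b,f,k))]
    r=fit(V,0,0,M[n],x0); print(n,np.round(r,2),[np.round(fit([v],0,0,M[n],x0),1) for v in V])
    for c,h in V:
        cv2.polylines(c["color"],[h],True,(0,255,255),1)
        q=np.array([proj(c,X) for bx in M[n] for X in hullpts(r[0],r[1],np.radians(r[2]),*bx)],np.float32)
        cv2.polylines(c["color"],[cv2.convexHull(q).astype(int)],True,(0,255,0),1)
cv2.imwrite("pics/fit.png",np.hstack([cv2.resize(sc["color"][130:300,170:420],None,fx=1.6,fy=2.0)[:, :400],cv2.resize(sd["color"][130:330,170:400],(400,340))]))
c=bot.capture("wrist");print(-c["R"].T@c["t"],c["R"])
E
```

```text
bottom_box [6.331e+02 2.032e+01 8.810e+00 7.000e-02] [array([631.6,  19.3,  10.6,   0. ]), array([633.2,  20.4,   8.6,   0. ])]
two_part_tray [ 6.4102e+02 -2.1761e+02  5.8100e+00  1.1000e-01] [array([ 6.384e+02, -2.179e+02,  3.900e+00,  1.000e-01]), array([ 641.5, -217.5,    5.8,    0. ])]
six_part_tray [4.5594e+02 2.2778e+02 1.2950e+01 9.0000e-02] [array([456. , 227.5,  13.2,   0. ]), array([456.1, 228.6,  11.7,   0. ])]
lid [ 4.4229e+02 -2.2544e+02  1.6971e+02  2.0000e-01] [array([ 4.412e+02, -2.251e+02,  1.747e+02,  1.000e-01]), array([ 442.9, -224.7,  168.3,    0. ])]Traceback (most recent call last):
  File "<stdin>", line 6, in <module>
  File "h.py", line 20, in seg
    best=max((i for i in range(1,n) if np.hypot(*(ce[i]-px))<win and st[i,4]>60),key=lambda i:st[i,4]-8*np.hypot(*(ce[i]-px)))
ValueError: max() iterable argument is empty
```

The four pieces fit well in both views. The wire tray still needs a closer look.

```bash
python3 - <<'E'
from h import *
sc=bot.capture("scene");sd=bot.capture("side")
a=cv2.resize(sc["color"][185:245,280:365],(400,282),interpolation=cv2.INTER_CUBIC)
b=cv2.resize(sd["color"][200:260,195:280],(400,282),interpolation=cv2.INTER_CUBIC)
cv2.imwrite("pics/wt.png",np.hstack([a,b]))
c=bot.capture("wrist");print(-c["R"].T@c["t"],c["R"],c["K"])
E
```

```text
[ 75.50794221 626.59206631 373.83210382] [[ 2.47460734e-01  9.68897923e-01  1.63272876e-05]
 [ 9.20501537e-01 -2.35105346e-01  3.12093572e-01]
 [ 3.02390652e-01 -7.72158749e-02 -9.50051368e-01]] [[344.11503819   0.         278.85486216]
 [  0.         344.11503819 209.02650155]
 [  0.           0.           1.        ]]
```

View pics/wt.png

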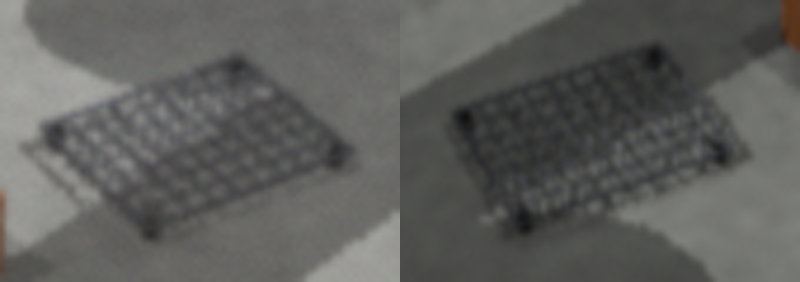

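The crop shows the tray's dark corner posts. In the left (scene) half they are at about (55,135), (237,68), (337,153) and (151,228). In the right (side) half they are at (65,117), (254,57), (318,153) and (122,218).

```bash
cat >> h.py <<'E'
def goal(p):  # (x,y,zTCP) -> shift in the tool frame
    s=bot.sense(); return np.round(np.array(s["eef_rot"]).T@(np.array(p)-s["tool_pos"]),1)
E
python3 - <<'E'
from h import *
k=85/400
sc=bot.capture("scene");sd=bot.capture("side")
for c,o,q in((sc,(280,185),[(55,135),(237,68),(337,153),(151,228)]),(sd,(195,200),[(65,117),(254,57),(318,153),(122,218)])):
    X=np.array([ray(c,(o[0]+u*k,o[1]+v*k),7)[:2] for u,v in q]); print(X.round(1).tolist(),X.mean(0))
    d=np.diff(np.vstack([X,X[:1]]),axis=0); print([(round(np.hypot(*e)),round(np.degrees(np.arctan2(e[1],e[0])),1)) for e in d])
s=bot.sense();R=np.array(s["eef_rot"]);print(R.round(3))
# gripper: y axis across width of bottom_box yaw 9
E
```

```text
[[496.7, -27.0], [378.0, -22.2], [383.4, 64.9], [501.4, 60.4]] [439.88840199  19.00658219]
[(119, np.float64(177.7)), (87, np.float64(86.4)), (118, np.float64(-2.2)), (87, np.float64(-93.1))]
[[385.0, 63.5], [500.8, 54.2], [494.4, -33.3], [379.0, -23.5]] [439.79269484  15.25833909]
[(116, np.float64(-4.6)), (88, np.float64(-94.1)), (116, np.float64(175.1)), (87, np.float64(86.1))]
[[-0.969  0.246 -0.   ]
 [ 0.246  0.969 -0.   ]
 [ 0.    -0.    -1.   ]]
```

The wire tray centre comes out at about (440, 17) with a yaw of −3.4°. The post spans of 117 × 87 mm fit the 130 × 100 mm outline. I turn the tool by +23.1° and head above the bottom box.

```bash
python3 -c "
from bench import bot; print(bot.tips_ahead)"
python3 -m creep '{"jaw":[85,85,85,85,85,85,85,85,85,85],"linear":[[0,0,0],[0,0,0],[0,0,0],[-27.4,-46.6,4],[-27.4,-46.6,4],[-27.4,-46.6,4],[-27.4,-46.6,4],[-27.4,-46.6,4],[-27.4,-46.6,4],[-27.4,-46.6,4]],"rot":[[0,0,-7.7],[0,0,-7.7],[0,0,-7.7],[0,0,0],[0,0,0],[0,0,0],[0,0,0],[0,0,0],[0,0,0],[0,0,0]]}' 40
python3 -m creep '{"jaw":[85,85,85,85,85,85,85],"linear":[[-27.4,-46.6,4],[-27.4,-46.6,4],[-27.4,-46.6,4],[-27.4,-46.6,4],[-27.4,-46.6,4],[-27.4,-46.6,4],[-27.4,-46.6,4]],"rot":[[0,0,0],[0,0,0],[0,0,0],[0,0,0],[0,0,0],[0,0,0],[0,0,0]]}'
python3 - <<'E'
from h import *
c=bot.capture("wrist"); px=proj(c,(633,20,25)); print(px, goal((633,20,45)))
cv2.imwrite("pics/w1.png",c["color"])
try:
    h=seg(c,px,win=90); print(np.round(fit([(c,h)],0,0,M["bottom_box"],(633,20)),2))
except Exception as e: print(e)
E
```

```text
25.0
t: 2.5
tool_pos: [394.6, 311.5, 228.3]
eef_rot: [[-0.988, -0.154, 0.0], [-0.154, 0.988, 0.0], [-0.001, 0.0, -1.0]]
wrist_force: [1.0, 0.0, -0.4]
opening: 85.1
grasp_force: 0.0
t: 3.38
tool_pos: [634.3, 18.5, 200.2]
eef_rot: [[-0.988, -0.154, 0.0], [-0.154, 0.988, 0.0], [-0.0, 0.0, -1.0]]
wrist_force: [0.7, 0.5, 0.5]
opening: 85.0
grasp_force: 0.0
[279.48640616 191.11374186] [  4.3   7.5 154.7]
[6.3378e+02 1.9900e+01 8.7600e+00 3.0000e-02]
```

View pics/w1.png

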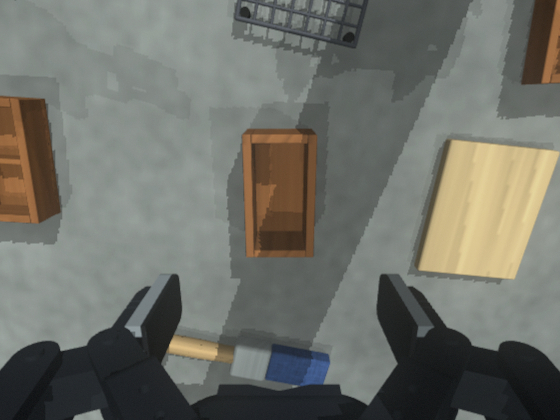

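The wrist view shows the open bottom box centred at (279,192) between the fingers. The wrist fit gives (633.8, 19.9, 8.8°), in agreement with the other cameras. I descend, grip and lift.

```bash
python3 -m creep '{"jaw":[85,85,85,85,85,85,85,40,40,40],"linear":[[-1,0,0],[0,0,35],[0,0,40],[0,0,40],[0,0,25],[0,0,15],[0,0,0],[0,0,0],[0,0,0],[0,0,0]],"rot":[[0,0,0],[0,0,0],[0,0,0],[0,0,0],[0,0,0],[0,0,0],[0,0,0],[0,0,0],[0,0,0],[0,0,0]]}' 40
python3 -m creep '{"jaw":[40,40,40,40,40,40],"linear":[[0,0,0],[0,0,0],[0,0,-15],[0,0,-25],[0,0,-20],[0,0,0]],"rot":[[0,0,0],[0,0,0],[0,0,0],[0,0,0],[0,0,0],[0,0,0]]}'
python3 -c "
from h import *
bot.capture('wrist');print(bot.sense()['tool_pos'],goal((440,17,117)))"
```

```text
t: 4.68
tool_pos: [634.9, 20.3, 46.6]
eef_rot: [[-0.988, -0.154, 0.002], [-0.154, 0.988, -0.0], [-0.002, -0.0, -1.0]]
wrist_force: [-1.1, 1.1, 5.8]
opening: 57.2
grasp_force: 43.3
t: 5.42
tool_pos: [635.4, 20.2, 107.7]
eef_rot: [[-0.988, -0.154, 0.004], [-0.154, 0.988, -0.0], [-0.004, -0.001, -1.0]]
wrist_force: [-0.5, 0.1, -2.2]
opening: 57.1
grasp_force: 43.3
[634.67260074  20.2258813  106.3913515 ] [192.8  26.7 -11. ]
```

```bash
python3 -m creep '{"jaw":[40,40,40,40,40,40],"linear":[[20,3,-15],[30,4,-20],[30,4,-20],[15,2,0],[0,0,0],[0,0,0]],"rot":[[0,0,0],[0,0,0],[0,0,0],[0,0,0],[0,0,0],[0,0,0]]}'
python3 - <<'E'
from h import *
c=bot.capture("wrist"); cv2.imwrite("pics/w2.png",c["color"])
a=np.radians(-3.4); print([proj(c,X).round().tolist() for X in hullpts(440,17,a,117,87,7,7)[::2]])
print(bot.sense()['tool_pos'],goal((441,17,158)))
E
```

```text
t: 6.22
tool_pos: [539.1, 18.4, 159.5]
eef_rot: [[-0.988, -0.154, -0.0], [-0.154, 0.988, 0.0], [0.0, 0.0, -1.0]]
wrist_force: [-0.8, 0.5, -1.4]
opening: 57.3
grasp_force: 43.3
[[253.0, -36.0], [377.0, -4.0], [224.0, 138.0], [333.0, 161.0]]
[539.17941576  18.46843707 159.58426609] [97.2 13.6  1.6]
```

View pics/w2.png

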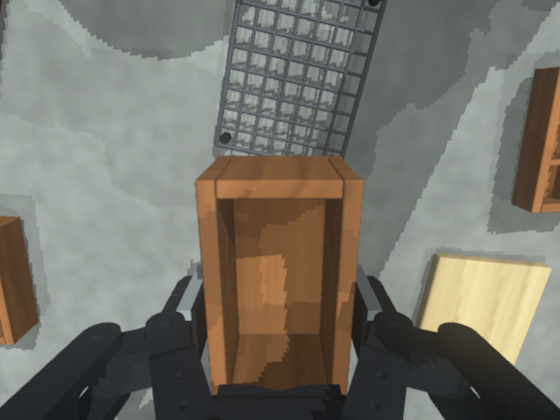

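The wrist view shows the box held square, with tray corners at (225,138) and (374,2). I predicted (224,138) and (377,−4), so the tray pose holds.

```bash
python3 -m creep '{"jaw":[40,40,40,40,40,40,40,40,40,40],"linear":[[20,3,0],[35,5,0],[27,4,0],[15,1.6,0],[0,0,20],[0,0,30],[0,0,25],[0,0,13],[0,0,5],[0,0,0]],"rot":[[0,0,0],[0,0,0],[0,0,0],[0,0,0],[0,0,0],[0,0,0],[0,0,0],[0,0,0],[0,0,0],[0,0,0]]}'
python3 -c "
from h import *
c=bot.capture('wrist');s=bot.sense();print(s['tool_pos'],s['wrist_force'],goal((441,17,59)))
"
```

```text
t: 7.52
tool_pos: [440.8, 17.0, 67.4]
eef_rot: [[-0.988, -0.154, 0.0], [-0.154, 0.988, -0.0], [-0.0, -0.0, -1.0]]
wrist_force: [-0.5, 0.1, -1.4]
opening: 57.1
grasp_force: 43.3
[440.84812673  16.9783372   67.70089595] [-0.22275628 -0.32948665 -1.8188932 ] [-0.1 -0.   8.7]
```

```bash
python3 -m creep '{"jaw":[40,40,40,40,40,40],"linear":[[0,0,4],[0,0,2.5],[0,0,1.5],[0,0,1],[0,0,0.5],[0,0,0]],"rot":[[0,0,0],[0,0,0],[0,0,0],[0,0,0],[0,0,0],[0,0,0]]}'
```

```text
t: 8.32
tool_pos: [440.4, 17.0, 58.6]
eef_rot: [[-0.988, -0.154, 0.001], [-0.154, 0.988, -0.0], [-0.001, -0.0, -1.0]]
wrist_force: [-4.7, 0.5, 27.0]
opening: 57.2
grasp_force: 46.6
```

Contact force is 27 N, so the box is seated. I release, rise and move to the two-part tray, turning the tool +3° about its z.

```bash
python3 -m creep '{"jaw":[85,85,85,85,85,85,85],"linear":[[0,0,0],[0,0,0],[0,0,0],[0,0,-30],[0,0,-45],[0,0,-45],[0,0,-20]],"rot":[[0,0,0],[0,0,0],[0,0,0],[0,0,0],[0,0,0],[0,0,3],[0,0,0]]}'
python3 -m creep '{"jaw":[85,85,85,85,85,85,85,85,85],"linear":[[-20,-30,0],[-29,-42,0],[-35,-50,0],[-35,-50,0],[-29,-42,0],[-19,-27,0],[-8.8,-12.7,0],[0,0,0],[0,0,0]],"rot":[[0,0,0],[0,0,0],[0,0,0],[0,0,0],[0,0,0],[0,0,0],[0,0,0],[0,0,0],[0,0,0]]}'
cat >> h.py <<'E'
def look(n,x0,px=None,cams=("wrist",),z=0):
    V=[]
    for k in cams:
        c=bot.capture(k); V.append((c,seg(c,proj(c,(x0[0],x0[1],z+20)),win=90)))
    B=[(b[0],b[1],b[2]+z,b[3]+z) for b in M[n]]
    print(n,np.round(fit(V,0,0,B,x0),2),[np.round(fit([v],0,0,B,x0),2).tolist() for v in V])
    s=bot.sense(); print(np.round(s["tool_pos"],1))
E
python3 -c "
from h import *
look('two_part_tray',(641,-217.5))
look('bottom_box',(441,17),cams=('scene','side'),z=12)
print(goal((641,-217.5,34)))"
```

```text
t: 9.2
tool_pos: [441.0, 17.0, 200.0]
eef_rot: [[-0.995, -0.101, 0.003], [-0.101, 0.995, -0.0], [-0.003, -0.001, -1.0]]
wrist_force: [0.4, 0.1, -0.8]
opening: 84.8
grasp_force: 0.0
t: 10.32
tool_pos: [640.4, -216.4, 197.7]
eef_rot: [[-0.995, -0.102, -0.001], [-0.102, 0.995, 0.001], [0.001, 0.001, -1.0]]
wrist_force: [-0.3, -0.5, 0.0]
opening: 85.0
grasp_force: 0.0
two_part_tray [ 6.4221e+02 -2.1718e+02  4.8000e+00  2.0000e-02] [[642.21, -217.18, 4.8, 0.02]]
[ 640.5 -216.3  197.9]
bottom_box [4.3764e+02 1.7310e+01 9.6800e+00 6.0000e-02] [[437.11, 17.07, 9.74, 0.03], [437.83, 17.46, 8.45, 0.02]]
[ 640.7 -216.6  198.1]
[ -0.2  -1.  164.1]
```

The tray fit is (642.2, −217.2, 4.8°), a difference of about 1.5 mm. The bottom box stands at about (438, 17).

```bash
python3 -m creep '{"jaw":[85,85,85,85,85,85,85,85,40,40],"linear":[[-1.4,-0.8,0],[0,0,35],[0,0,45],[0,0,40],[0,0,25],[0,0,15],[0,0,4],[0,0,0],[0,0,0],[0,0,0]],"rot":[[0,0,1],[0,0,0],[0,0,0],[0,0,0],[0,0,0],[0,0,0],[0,0,0],[0,0,0],[0,0,0],[0,0,0]]}' 40
python3 -m creep '{"jaw":[40,40,40,40],"linear":[[0,0,0],[0,0,0],[0,0,0],[0,0,0]],"rot":[[0,0,0],[0,0,0],[0,0,0],[0,0,0]]}'
python3 -m creep '{"jaw":[40,40,40,40,40,40],"linear":[[0,0,-20],[0,0,-40],[0,0,-40],[0,0,-20],[0,0,0],[0,0,0]],"rot":[[0,0,-2],[0,0,-2],[0,0,0],[0,0,0],[0,0,0],[0,0,0]]}'
python3 -c "
from h import *
print(bot.sense()['tool_pos'],goal((441+104,17+16,155)))"
```

```text
t: 11.72
tool_pos: [643.1, -218.3, 34.9]
eef_rot: [[-0.996, -0.084, 0.001], [-0.084, 0.996, -0.001], [-0.001, -0.001, -1.0]]
wrist_force: [-0.7, 0.1, 1.6]
opening: 57.2
grasp_force: 42.4
t: 12.22
tool_pos: [643.1, -218.3, 34.9]
eef_rot: [[-0.996, -0.084, 0.001], [-0.084, 0.996, -0.001], [-0.001, -0.001, -1.0]]
wrist_force: [-1.3, 1.5, 6.2]
opening: 57.2
grasp_force: 43.0
t: 12.98
tool_pos: [642.2, -217.9, 153.4]
eef_rot: [[-0.988, -0.154, -0.001], [-0.154, 0.988, 0.0], [0.001, 0.0, -1.0]]
wrist_force: [0.5, -0.1, -1.9]
opening: 57.3
grasp_force: 43.7
[ 642.18666837 -217.93725178  153.38274828] [ 57.3 262.9  -1.5]
```

```bash
python3 -m creep '{"jaw":[40,40,40,40,40,40,40,40,40],"linear":[[5,25,0],[10,45,0],[11,50,0],[11,50,0],[10,45,0],[7,33,0],[3,15,0],[0,0,0],[0,0,0]],"rot":[[0,0,0],[0,0,0],[0,0,0],[0,0,0],[0,0,0],[0,0,0],[0,0,0],[0,0,0],[0,0,0]]}'
python3 - <<'E'
from h import *
c=bot.capture("wrist"); s=bot.sense(); print(np.round(s["tool_pos"],1)); z0=s["tool_pos"][2]-34.9
im=c["color"].copy()
def rect(x,y,a,L,W,z,col):
    p=np.array(hullpts(x,y,a,L,W,z,z))[[0,2,6,4]]; cv2.polylines(im,[np.array([proj(c,X) for X in p]).round().astype(int)],True,col,1)
rect(440,17,np.radians(8.8),104,58,62,(0,255,0)); 
rect(s["tool_pos"][0],s["tool_pos"][1],np.radians(8.8),104,58,z0+37,(255,255,0))
cv2.imwrite("pics/w3.png",im); print(goal((440,17,155)))
E
```

```text
t: 14.1
tool_pos: [546.3, 32.1, 153.5]
eef_rot: [[-0.988, -0.153, 0.0], [-0.153, 0.988, -0.0], [0.0, -0.0, -1.0]]
wrist_force: [-0.0, -0.2, -1.0]
opening: 57.3
grasp_force: 43.6
[546.3  32.  153.6]
[107.4   1.4  -1.4]
```

View pics/w3.png

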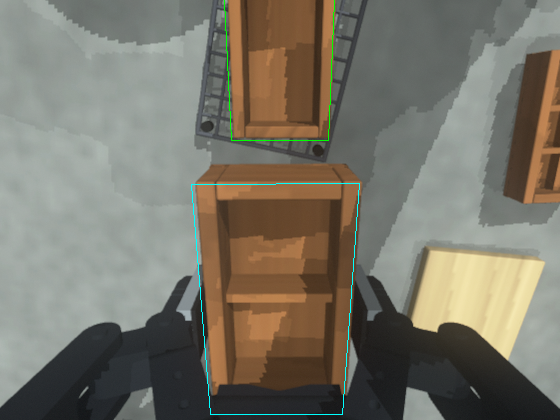

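The wrist view shows the held tray on its predicted outline, with its far rim at row 183. The placed box's front edge is at row 138 against a predicted 141, so the box is about 1 mm nearer the base. I carry the tray over and lower it.

```bash
python3 -m creep '{"jaw":[40,40,40,40,40,40,40,40,40,40],"linear":[[20,0.5,0],[35,0.5,0],[30,0.5,0],[16,0.2,0],[6.5,0,0],[0,0,15],[0,0,20],[0,0,10],[0,0,5],[0,0,0]],"rot":[[0,0,0],[0,0,0],[0,0,0],[0,0,0],[0,0,0],[0,0,0],[0,0,0],[0,0,0],[0,0,0],[0,0,0]]}'
python3 -c "
from h import *
c=bot.capture('wrist');s=bot.sense();print(s['tool_pos'],s['wrist_force'],goal((439.7,17.2,91.9)))
"
```

```text
t: 15.4
tool_pos: [439.7, 18.1, 103.8]
eef_rot: [[-0.988, -0.154, -0.0], [-0.154, 0.988, -0.0], [0.0, 0.0, -1.0]]
wrist_force: [0.9, 0.6, -1.4]
opening: 57.3
grasp_force: 43.6
[439.68430573  18.11890201 104.00430452] [-0.22520616  0.76682399 -1.61915908] [ 0.1 -0.9 12.1]
```

```bash
python3 -m creep '{"jaw":[40,40,40,40,40,40,40],"linear":[[0,-0.9,4],[0,0,3],[0,0,2],[0,0,1.5],[0,0,1],[0,0,0.5],[0,0,0]],"rot":[[0,0,0],[0,0,0],[0,0,0],[0,0,0],[0,0,0],[0,0,0],[0,0,0]]}'
```

```text
t: 16.32
tool_pos: [439.5, 17.3, 91.8]
eef_rot: [[-0.988, -0.154, 0.0], [-0.154, 0.988, -0.0], [-0.0, -0.0, -1.0]]
wrist_force: [-0.6, 0.6, 0.6]
opening: 57.5
grasp_force: 43.8
```

```bash
python3 -m creep '{"jaw":[40,40,40],"linear":[[0,0,0.6],[0,0,0],[0,0,0]],"rot":[[0,0,0],[0,0,0],[0,0,0]]}'
```

```text
t: 16.7
tool_pos: [439.5, 17.3, 91.8]
eef_rot: [[-0.988, -0.154, 0.001], [-0.154, 0.988, -0.0], [-0.001, -0.0, -1.0]]
wrist_force: [-4.0, -0.1, 19.6]
opening: 57.1
grasp_force: 46.1
```

Seated: z is 91.8 as expected, with 20 N. I release, rise and go to the six-part tray.

```bash
python3 -m creep '{"jaw":[85,85,85,85,85,85,85],"linear":[[0,0,0],[0,0,0],[0,0,0],[0,0,-25],[0,0,-45],[0,0,-35],[0,0,-10]],"rot":[[0,0,0],[0,0,0],[0,0,0],[0,0,0],[0,0,0],[0,0,-4],[0,0,0]]}'
python3 -m creep '{"jaw":[85,85,85,85,85,85,85,85],"linear":[[-8,25,0],[-14,45,0],[-16,50,0],[-13,42,0],[-8,27,0],[-4,12.7,0],[0,0,0],[0,0,0]],"rot":[[0,0,0],[0,0,0],[0,0,0],[0,0,0],[0,0,0],[0,0,0],[0,0,0],[0,0,0]]}'
python3 -c "
from h import *
look('six_part_tray',(456,228))
look('two_part_tray',(439,17),cams=('scene','side'),z=57)
print(goal((456,228,34)))"
```

```text
t: 17.58
tool_pos: [440.3, 17.2, 207.9]
eef_rot: [[-0.975, -0.223, 0.003], [-0.223, 0.975, -0.0], [-0.003, -0.001, -1.0]]
wrist_force: [0.1, -0.7, -0.5]
opening: 84.9
grasp_force: 0.0
t: 18.58
tool_pos: [455.9, 226.9, 205.9]
eef_rot: [[-0.975, -0.222, -0.001], [-0.222, 0.975, -0.0], [0.001, -0.0, -1.0]]
wrist_force: [-0.1, -0.1, -0.2]
opening: 85.3
grasp_force: 0.0
six_part_tray [4.5695e+02 2.2905e+02 1.1080e+01 3.0000e-02] [[456.95, 229.05, 11.08, 0.03]]
[456.  226.9 206. ]
two_part_tray [437.36  17.52  10.34   0.78] [[470.29, 55.77, 18.23, 0.36], [423.29, -15.94, 23.07, 0.34]]
[456.1 227.1 206.2]
[-1.000e-01  9.000e-01  1.722e+02]
```

```bash
python3 -m creep '{"jaw":[85,85,85,85,85,85,85,85,40,40],"linear":[[-1.3,1.7,0],[0,0,35],[0,0,45],[0,0,45],[0,0,28],[0,0,15],[0,0,4],[0,0,0],[0,0,0],[0,0,0]],"rot":[[0,0,1.5],[0,0,0],[0,0,0],[0,0,0],[0,0,0],[0,0,0],[0,0,0],[0,0,0],[0,0,0],[0,0,0]]}' 40
python3 -m creep '{"jaw":[40,40,40],"linear":[[0,0,0],[0,0,0],[0,0,0]],"rot":[[0,0,0],[0,0,0],[0,0,0]]}'
python3 -m creep '{"jaw":[40,40,40,40,40,40,40],"linear":[[0,0,-20],[0,0,-40],[0,0,-50],[0,0,-35],[0,0,-15],[0,0,0],[0,0,0]],"rot":[[0,0,2.5],[0,0,0],[0,0,0],[0,0,0],[0,0,0],[0,0,0],[0,0,0]]}'
python3 -c "
from h import *
print(bot.sense()['tool_pos'],goal((439.7+104,17+16,190)))"
```

```text
t: 19.98
tool_pos: [457.4, 230.0, 35.1]
eef_rot: [[-0.98, -0.197, 0.001], [-0.197, 0.98, 0.0], [-0.001, 0.0, -1.0]]
wrist_force: [-0.7, -1.5, 9.7]
opening: 57.1
grasp_force: 40.6
t: 20.35
tool_pos: [457.4, 230.0, 35.1]
eef_rot: [[-0.98, -0.197, 0.001], [-0.197, 0.98, 0.0], [-0.001, 0.0, -1.0]]
wrist_force: [-0.7, -0.7, 10.5]
opening: 57.1
grasp_force: 40.8
t: 21.22
tool_pos: [456.6, 229.7, 193.6]
eef_rot: [[-0.988, -0.154, -0.001], [-0.154, 0.988, -0.0], [0.001, -0.0, -1.0]]
wrist_force: [-0.6, 0.1, -2.0]
opening: 56.8
grasp_force: 44.7
[456.6027758  229.71849084 193.60832777] [ -55.8 -207.8    3.6]
```

```bash
python3 -m creep '{"jaw":[40,40,40,40,40,40,40,40],"linear":[[-7,-25,0],[-12,-45,0],[-13,-50,0],[-12,-45,0],[-8,-30,0],[-3.8,-12.8,0],[0,0,0],[0,0,0]],"rot":[[0,0,0],[0,0,0],[0,0,0],[0,0,0],[0,0,0],[0,0,0],[0,0,0],[0,0,0]]}'
python3 - <<'E'
from h import *
c=bot.capture("wrist"); s=bot.sense(); print(np.round(s["tool_pos"],1)); z0=s["tool_pos"][2]-35.1
im=c["color"].copy()
def rect(x,y,a,L,W,z,col):
    p=np.array(hullpts(x,y,a,L,W,z,z))[[0,2,6,4]]; cv2.polylines(im,[np.array([proj(c,X) for X in p]).round().astype(int)],True,col,1)
rect(439,17.2,np.radians(8.8),104,58,94,(0,255,0)); 
rect(s["tool_pos"][0],s["tool_pos"][1],np.radians(8.8),104,58,z0+29,(255,255,0))
cv2.imwrite("pics/w4.png",im); print(goal((439.5,17.2,191)))
E
```

```text
t: 22.22
tool_pos: [543.5, 34.1, 193.9]
eef_rot: [[-0.988, -0.155, -0.001], [-0.155, 0.988, 0.0], [0.001, 0.0, -1.0]]
wrist_force: [0.9, -0.2, -0.7]
opening: 57.1
grasp_force: 44.7
[543.5  34.1 194. ]
[105.4  -0.6   3.1]
```

View pics/w4.png

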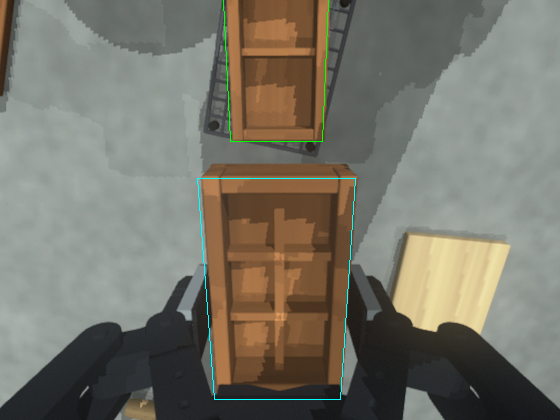

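Both outlines match: the two-part tray's front edge is at row 140 and the held tray's far rim is at row 178. I move over and lower.

```bash
python3 -m creep '{"jaw":[40,40,40,40,40,40,40,40,40,40],"linear":[[20,0,0],[35,-0.3,0],[28,-0.3,0],[16,0,0],[6.4,0,0],[0,0,15],[0,0,23],[0,0,15],[0,0,5],[0,0,0]],"rot":[[0,0,0],[0,0,0],[0,0,0],[0,0,0],[0,0,0],[0,0,0],[0,0,0],[0,0,0],[0,0,0],[0,0,0]]}'
python3 -c "
from h import *
c=bot.capture('wrist');s=bot.sense();print(s['tool_pos'],s['wrist_force'],goal((439.5,17.2,124.1)))
"
```

```text
t: 23.52
tool_pos: [440.4, 16.4, 136.2]
eef_rot: [[-0.988, -0.154, 0.0], [-0.154, 0.988, 0.0], [-0.0, 0.0, -1.0]]
wrist_force: [0.1, 0.1, -1.2]
opening: 57.0
grasp_force: 44.7
[440.5354652   16.35596009 136.50332532] [-0.76791635 -0.09445276 -0.11538945] [ 0.9  1.  12.4]
```

```bash
python3 -m creep '{"jaw":[40,40,40,40,40,40,40],"linear":[[0.9,1,4],[0,0,3],[0,0,2],[0,0,1.5],[0,0,1],[0,0,1],[0,0,0]],"rot":[[0,0,0],[0,0,0],[0,0,0],[0,0,0],[0,0,0],[0,0,0],[0,0,0]]}'
```

```text
t: 24.45
tool_pos: [439.0, 17.1, 124.1]
eef_rot: [[-0.988, -0.154, 0.0], [-0.154, 0.988, -0.0], [-0.0, -0.0, -1.0]]
wrist_force: [-3.6, -0.0, 14.5]
opening: 56.7
grasp_force: 46.3
```

Seated at z 124.1. I release, rise, turn +19.8° about the tool z and go to the lid.

```bash
python3 -m creep '{"jaw":[85,85,85,85,85,85,85],"linear":[[0,0,0],[0,0,0],[0,0,0],[0,0,-25],[0,0,-40],[0,0,-30],[0,0,-10]],"rot":[[0,0,0],[0,0,0],[0,0,0],[0,0,0],[0,0,0],[0,0,9.9],[0,0,9.9]]}'
python3 -m creep '{"jaw":[50,50,50,50,50,50,50,50],"linear":[[-5,-25,0],[-9,-45,0],[-11,-52,0],[-11,-52,0],[-8,-40,0],[-5,-20,0],[-0.6,-3,0],[0,0,0]],"rot":[[0,0,0],[0,0,0],[0,0,0],[0,0,0],[0,0,0],[0,0,0],[0,0,0],[0,0,0]]}'
python3 -c "
from h import *
look('lid',(442,-225))
look('lid',(442,-225),cams=('scene','side'))
print(goal((442.5,-225,43)))
c=bot.capture('wrist');cv2.imwrite('pics/w5.png',c['color'])"
```

```text
t: 25.32
tool_pos: [439.6, 17.1, 230.4]
eef_rot: [[-0.981, 0.196, 0.003], [0.196, 0.981, -0.0], [-0.003, 0.0, -1.0]]
wrist_force: [-0.1, -1.6, 0.4]
opening: 85.0
grasp_force: 0.0
t: 26.32
tool_pos: [442.5, -224.0, 228.6]
eef_rot: [[-0.982, 0.19, -0.0], [0.19, 0.982, 0.001], [0.001, 0.0, -1.0]]
wrist_force: [-0.6, 0.8, 0.2]
opening: 49.9
grasp_force: 0.0
lid [ 4.4355e+02 -2.2523e+02  1.6899e+02  4.0000e-02] [[443.55, -225.23, 168.99, 0.04]]
[ 442.6 -223.8  228.6]
lid [ 442.9  -224.66  168.27    1.05] [[442.0, -225.0, 0.0, 1.0], [442.9, -224.66, 168.27, 0.05]]
[ 442.7 -223.9  228.7]
[-1.000e-01 -1.200e+00  1.857e+02]
```

View pics/w5.png

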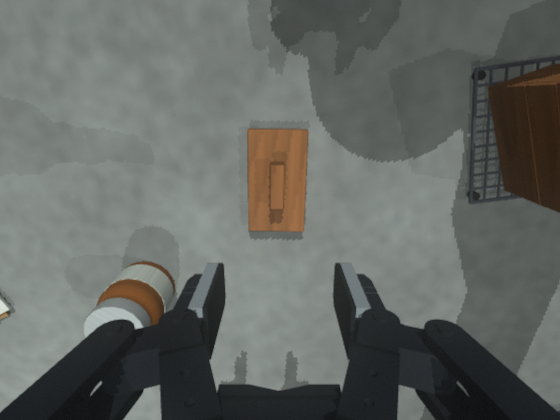

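The lid is centred at (277,180) with its handle up and in line with the fingers, and the jar at (130,300) is well clear. I descend and grip the handle.

```bash
python3 -m creep '{"jaw":[50,50,50,50,50,50,50,50,50,5],"linear":[[-1,-1.1,0],[0,0,35],[0,0,45],[0,0,45],[0,0,33],[0,0,18],[0,0,7],[0,0,2],[0,0,0],[0,0,0]],"rot":[[0,0,0],[0,0,0],[0,0,0],[0,0,0],[0,0,0],[0,0,0],[0,0,0],[0,0,0],[0,0,0],[0,0,0]]}' 40
python3 -m creep '{"jaw":[5,5,5,5,5,5],"linear":[[0,0,0],[0,0,0],[0,0,0],[0,0,0],[0,0,0],[0,0,0]],"rot":[[0,0,0],[0,0,0],[0,0,0],[0,0,0],[0,0,0],[0,0,0]]}'
python3 -m creep '{"jaw":[5,5,5,5,5,5,5],"linear":[[0,0,-20],[0,0,-40],[0,0,-55],[0,0,-45],[0,0,-20],[0,0,0],[0,0,0]],"rot":[[0,0,-9.9],[0,0,-9.9],[0,0,0],[0,0,0],[0,0,0],[0,0,0],[0,0,0]]}'
python3 -c "
from h import *
print(bot.sense()['tool_pos'],goal((439.5+104,17+16,220)))"
```

```text
t: 27.78
tool_pos: [443.7, -226.4, 44.3]
eef_rot: [[-0.982, 0.19, 0.001], [0.19, 0.982, -0.001], [-0.001, -0.0, -1.0]]
wrist_force: [-0.7, -0.3, -0.6]
opening: 33.0
grasp_force: 0.0
t: 28.52
tool_pos: [443.6, -226.4, 44.2]
eef_rot: [[-0.982, 0.19, 0.001], [0.19, 0.982, -0.0], [-0.001, -0.0, -1.0]]
wrist_force: [-0.6, 1.2, 9.2]
opening: 12.9
grasp_force: 39.5
t: 29.4
tool_pos: [443.0, -225.9, 222.9]
eef_rot: [[-0.988, -0.154, -0.001], [-0.154, 0.988, 0.001], [0.001, 0.001, -1.0]]
wrist_force: [0.5, 0.1, -1.2]
opening: 12.7
grasp_force: 39.6
[ 442.98009403 -225.93514544  222.90130591] [-139.1  240.4    3. ]
```

```bash
python3 -m creep '{"jaw":[5,5,5,5,5,5,5,5,5],"linear":[[-12,20,0],[-23,40,0],[-29,50,0],[-29,50,0],[-25,43,0],[-15,27,0],[-6,10.4,0],[0,0,0],[0,0,0]],"rot":[[0,0,0],[0,0,0],[0,0,0],[0,0,0],[0,0,0],[0,0,0],[0,0,0],[0,0,0],[0,0,0]]}'
python3 - <<'E'
from h import *
c=bot.capture("wrist"); s=bot.sense(); print(np.round(s["tool_pos"],1)); z0=s["tool_pos"][2]-44.2
im=c["color"].copy()
def rect(x,y,a,L,W,z,col):
    p=np.array(hullpts(x,y,a,L,W,z,z))[[0,2,6,4]]; cv2.polylines(im,[np.array([proj(c,X) for X in p]).round().astype(int)],True,col,1)
rect(439,17.2,np.radians(8.8),104,58,118,(0,255,0)); 
rect(s["tool_pos"][0],s["tool_pos"][1],np.radians(8.8),104,58,z0+14,(255,255,0))
cv2.imwrite("pics/w6.png",im); print(goal((439,17.2,220)))
E
```

```text
t: 30.52
tool_pos: [543.3, 31.7, 223.3]
eef_rot: [[-0.988, -0.153, -0.001], [-0.153, 0.988, -0.0], [0.001, -0.0, -1.0]]
wrist_force: [0.1, 0.6, -0.3]
opening: 13.0
grasp_force: 39.6
[543.4  31.6 223.5]
[105.4   1.7   3.5]
```

View pics/w6.png

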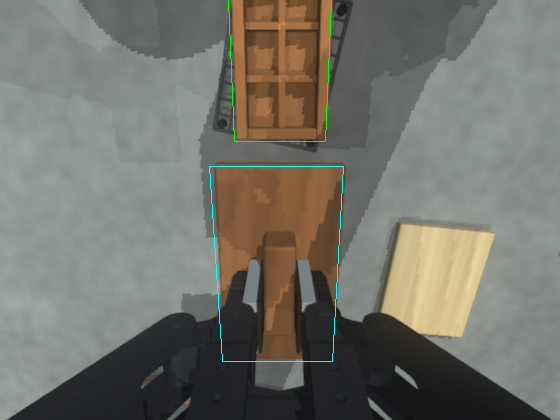

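The six-part tray on the stack matches its outline, with its front edge at row 139. The held lid is level and within about 1.5 mm of its outline. I move over and lower it.

```bash
python3 -m creep '{"jaw":[5,5,5,5,5,5,5,5,5,5],"linear":[[20,0.5,0],[35,0.6,0],[28,0.6,0],[16,0,0],[6.4,0,0],[0,0,15],[0,0,20],[0,0,14],[0,0,5],[0,0,0]],"rot":[[0,0,0],[0,0,0],[0,0,0],[0,0,0],[0,0,0],[0,0,0],[0,0,0],[0,0,0],[0,0,0],[0,0,0]]}'
python3 -c "
from h import *
c=bot.capture('wrist');s=bot.sense();print(s['tool_pos'],s['wrist_force'],goal((439,17.2,157.2)))
"
```

```text
t: 31.82
tool_pos: [439.8, 18.1, 169.7]
eef_rot: [[-0.988, -0.154, -0.0], [-0.154, 0.988, 0.0], [0.0, 0.0, -1.0]]
wrist_force: [-0.8, 0.0, -0.6]
opening: 13.0
grasp_force: 39.6
[439.86752168  18.090325   169.97111395] [-0.09483195 -0.59798512 -0.69987371] [ 1.  -0.7 12.8]
```

```bash
python3 -m creep '{"jaw":[5,5,5,5,5,5,5],"linear":[[0.8,-0.7,4],[0,0,3],[0,0,2],[0,0,1.5],[0,0,1],[0,0,1],[0,0,0]],"rot":[[0,0,0],[0,0,0],[0,0,0],[0,0,0],[0,0,0],[0,0,0],[0,0,0]]}'
```

```text
t: 32.75
tool_pos: [438.7, 17.4, 157.3]
eef_rot: [[-0.988, -0.154, 0.0], [-0.154, 0.988, -0.0], [-0.0, -0.0, -1.0]]
wrist_force: [-1.5, -0.4, 1.5]
opening: 13.0
grasp_force: 39.8
```

```bash
python3 -m creep '{"jaw":[5,5,5],"linear":[[0,0,0.5],[0,0,0],[0,0,0]],"rot":[[0,0,0],[0,0,0],[0,0,0]]}'
```

```text
t: 33.12
tool_pos: [438.7, 17.4, 157.2]
eef_rot: [[-0.988, -0.154, 0.001], [-0.154, 0.988, -0.0], [-0.001, -0.0, -1.0]]
wrist_force: [-5.0, -0.1, 16.2]
opening: 12.9
grasp_force: 41.8
```

Seated at z 157.2 with 16 N. I release (opening to 45 mm), rise and back away, then check.

```bash
python3 -m creep '{"jaw":[45,45,45,45,45,45,45,45,45,45],"linear":[[0,0,0],[0,0,0],[0,0,0],[0,0,-20],[0,0,-40],[0,0,-30],[-20,0,0],[-40,0,0],[-40,0,0],[-10,0,0]],"rot":[[0,0,0],[0,0,0],[0,0,0],[0,0,0],[0,0,0],[0,0,0],[0,0,0],[0,0,0],[0,0,0],[0,0,0]]}'
python3 -m creep '{"jaw":[45,45,45,45,45,45],"linear":[[-10,-20,0],[-20,-45,0],[-20,-45,0],[-10,-20,0],[0,0,0],[0,0,0]],"rot":[[0,0,0],[0,0,0],[0,0,0],[0,0,0],[0,0,0],[0,0,0]]}'
python3 - <<'E'
from h import *
im=[]
for k in("scene","side"):
    c=bot.capture(k); p=proj(c,(440,17,60)).astype(int)
    for z,L,W,a in((12,104,58,8.8),(62,104,58,8.8),(94,104,58,8.8),(118,104,58,8.8),(127,104,58,8.8)): pass
    im.append(cv2.resize(c["color"][p[1]-60:p[1]+60,p[0]-40:p[0]+40],(400,600),interpolation=cv2.INTER_CUBIC))
    M["stack"]=[(104,58,12,127),(44,14,127,147)]
    print(np.round(fit([(c,seg(c,p,win=60))],0,0,M["stack"],(439,17)),2))
cv2.imwrite("pics/end.png",np.hstack(im)); print(np.round(bot.sense()["tool_pos"]))
E
```

```text
t: 34.38
tool_pos: [549.1, 34.6, 246.3]
eef_rot: [[-0.988, -0.154, 0.0], [-0.154, 0.988, 0.0], [-0.0, -0.0, -1.0]]
wrist_force: [-0.6, 0.3, 0.0]
opening: 45.2
grasp_force: 0.0
t: 35.12
tool_pos: [625.9, -85.2, 246.6]
eef_rot: [[-0.988, -0.153, -0.001], [-0.153, 0.988, 0.0], [0.001, 0.0, -1.0]]
wrist_force: [-0.2, -0.4, 0.1]
opening: 45.2
grasp_force: 0.0
[4.3691e+02 1.8490e+01 1.1490e+01 2.0000e-02]
[4.3737e+02 1.7530e+01 8.9500e+00 2.0000e-02]
[626. -85. 247.]
```

View pics/end.png

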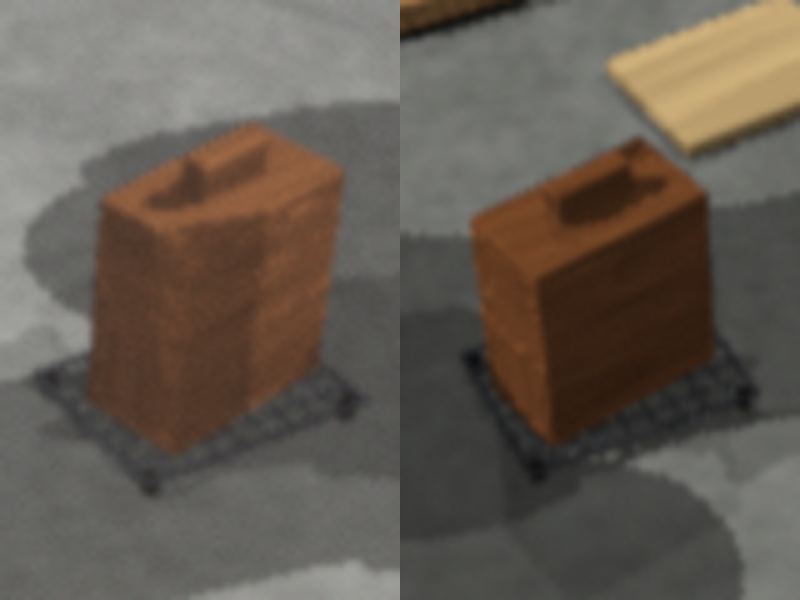

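Both views show a closed, flush stack in the middle of the wire tray, base corner at (178,450) in the left crop and (555,440) in the right. The lid handle is up and the robot is clear, so I hand the job in.

```bash
python3 -c "
from bench import bot; print(bot.close_job())"
```

```text
the job is handed in; nothing more can be done
None
```

The box is built in the middle of the wire tray, all four tiers seated and released with the lid handle up, the jar and sanding block were left alone, and the job was handed in at about 35 s (no verdict came back).

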